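# Turn the cam to its low point and push the test head home

## Task

With your fingertips, turn the eccentric cam by pushing its upright post until the cam's low point faces the slide (its lobe and post point straight away from the slide); only then push the slide forward, fully home, so that its nozzle docks in the port. Push only: do not grip the post or the nozzle, leave the slide back until the cam is low, leave the bottle, jar and plug where they stand, and finish clear of everything with the cam still at its low point.

Things in the scene. Friction and masses are not known exactly. Their poses are not given: they have to be found in the camera images.
- fixture: Aluminium base plate fixed to the bench, 280 x 250 mm, 15 mm thick. Origin on the bench; its +x is the slide's forward direction, +y to the left of that; it spans x -155 to +125, y +-125 mm. Cam on the left front, slide at the rear. Two guide rails along x at y -108 and +113 mm, from x -142 to +18 mm, are 37 mm high from the bench.
- cam_pivot (a point): The cam's vertical pivot (brass bolt), at the height of the cam's top, 38 mm above the bench; fixed at x +55, y +65 mm in the fixture's frame. The bolt head stands 4.5 mm above the cam's top.
- cam_post (a point): The round black post upright on the cam's lobe (its high side): diameter 20 mm, from the cam's top at 38 mm to 78 mm above the bench. This point is on its axis, 60 mm above the bench. It moves on a circle of radius 38 mm about the pivot. Stiff, about 6 N to push along the arc; it stays where it is left.
- cam (a joint): Angle (rad, positive anticlockwise from above) of the steel cam, a disc of radius 34 mm, 21 mm thick, centred 15 mm off the pivot towards the post. 0: lobe and post point to the slide (fixture's -x), the high point. +pi and -pi, the same place: they point straight away from it (+x), the low point faces the slide. Stops at +-3.4; starts from -1.7 to +1.7: the shorter way is the way its sign points.
- slide (a joint): Travel of the follower slide along the fixture's +x, m: 0 fully back, 0.05 fully home on its stop. It is held short by the cam unless the low point faces it (at the high point it jams at 0.021). About 4 N to push, stays where it is left. It starts between 0 and 0.012.
- slide_rear (a point): A point on the slide's flat upright rear face, to be pushed along the fixture's +x; moves with the slide; 37 mm above the bench, at the fixture's y -30 mm. The slide is a steel plate 88 mm long, y -100 to +105 mm, top at 37 mm; on it, flush at the rear, a blue test head 88 mm long, y -100.5 to -15.5 mm, top at 61 mm. Behind it lies the bare base plate, top at 15 mm.
- port (a point): Mouth of the port in the fixed blue port block at the right front of the fixture, at x +42, y -58 mm in its frame, 42 mm above the bench. The block is 45 x 85 mm, its top 65 mm above the bench, its centre 26 mm in front of this point.
- nozzle (a point): Middle of the brass nozzle (diameter 28 mm, 30 mm long, lying along the fixture's x, axis 42 mm above the bench) on the front of the test head; it enters the port when the slide goes home.
- squeeze_bottle: Bystander: white bottle with a yellow cap, diameter 56 mm, 115 mm high, on the bench to the left of the fixture; origin at the centre of its foot.
- jar: Bystander: amber glass jar, diameter 52 mm, 55 mm high, on the bench to the right of the fixture; origin at the centre of its foot.
- plug: Bystander: loose steel and brass blanking plug, diameter 32 mm, 30 mm high, standing on the left rear corner of the base plate; origin at the centre of its foot.

How it is judged:
By the outcome, as a careful person would: the job done as asked, in the order asked, and still so for the second after the job is handed in, with the robot touching nothing.
It also fails if it takes over 61 s, if anything falls off the work surface, if the arm or the gripper's body presses on something with over 40 N, if the wrist force passes 120 N, or if a joint passes its speed limit or range.

## Robot

A 6-joint arm with a two-finger parallel gripper is mounted at the origin on the work surface. World frame = base frame: x ahead of the robot, y to its left, z up, the work surface at z = 0. Lengths are in m, angles in rad, forces in N, time in s.
With the tool pointing down it reaches from about 0.375 to 0.975 m from the base axis. Payload 3.8 kg.
Tool frame: the origin (TCP) lies between the finger pads; the fingertips stand 17 mm ahead of it and the grasp point (between the pads) lies 2 mm behind it; z points along the fingers, y is the line along which they close (so a half turn about z gives the same grasp; the last joint's range is limited). The gripper opens to 85 mm and grips with 20 to 120 N. Pads are 22 mm wide; open, the fingers measure 114 mm over their backs; the gripper's body (76 mm by 85 mm) begins 54 mm behind the grasp point. The pads swing forward as they close: fully open they stand 13 mm farther back than shut.
Start: joints at [1.096, 0.264, 1.604, -0, 1.274, -0.037], TCP at [0.286, 0.611, 0.225] pointing down, gripper open.
Joint ranges: [-2.63, 2.63], [-0.94, 2.18], [0.31, 2.57], [-1.31, 4.45], [0, 2.66], [-2.55, 2.55]. Speed limits (rad/s): [2.57, 2.57, 3.14, 3.14, 3.14, 3.14].

## Interface

Orientations are given as a unit quaternion [w, x, y, z].
In Python, from plant import robot gives the robot as it stands. The module is installed in compiled form; this text tells all that it offers. Calls block until the motion is done:
- robot.move_ptp(position, orientation): joint-space move of the TCP to a pose.
- robot.movel(position, attitude=None, rate=0.15, force_limit=None): straight line of the TCP; attitude=None keeps the orientation; rate is the mean speed in m/s. With force_limit (N) it stops when the force on the tool has changed by that much, and returns True; else False.
- robot.move_j(angles): joint-space move.
- robot.set_gripper(opening, effort=None): opening from 0.0 (shut) to 1.0 (fully open); effort is the grip in N (None keeps the last); returns when the fingers have stopped.
- robot.dwell(seconds).
- robot.ik(position, orientation): joint angles nearest the present ones, or None.
- robot.observe(): the state.
- robot.read_camera(name): name is "side" or "top" or "wrist"; returns a dict with "image" (384x512x3 uint8, red, green, blue), "camera_matrix" (3x3 intrinsics, pixels), "dist" ([k1, k2, p1, p2, k3] as OpenCV has them; the pictures are not rectified), "xyz" and "rotation" of the camera in the world. Camera axes: x right, y down, z forward; pixel columns grow to the right and rows downward; lengths in m; the calibration is good to about 2 mm. A picture is of the moment at which its call begins. There is no depth.
A pose or a line that the arm cannot do raises robot.PlanningError and nothing moves.
- robot.job_done(): hands the job in; it is judged then, once.
The state is a dict: "t": time; "joint_positions": joint angles; "joint_vel": joint speeds; "joint_torque": joint torques, N m; "tcp_pos": TCP position; "tcp_rot": TCP orientation; "ft_force": force on the tool from outside, world axes, zero at the start; "ft_torque": the same for the moment, N m; "width": opening from 0.0 (shut) to 1.0 (fully open); "grasp_force": force on a finger pad.
Only numpy, scipy, OpenCV 4.12 (cv2) and the standard library are available. Lean on these libraries where they do the work, as an engineer would, in place of code of your own. Each camera call takes 0.05 s, during which the arm holds its last target. There are 200 camera calls.

## Working session

There is one attempt and no reset: what is moved stays moved. The work goes in short steps, each a Python script; the robot and the scene stay as the last script left them, time stands still between calls to the robot, and variables do not carry over. Pictures are saved under pics/ and viewed, at most 10 in all, crops included, and the job is handed in when it is done.

```bash
mkdir -p pics
python3 - <<'E'
from plant import robot
import cv2,pickle
d={}
for n in("top","side"):
    c=robot.read_camera(n); d[n]=c; cv2.imwrite(f"pics/{n}0.png",cv2.resize(c["image"][...,::-1],None,fx=1.5,fy=1.5,interpolation=cv2.INTER_CUBIC))
    print(n,c["xyz"],c["rotation"],c["camera_matrix"],c["dist"])
pickle.dump(d,open("cams.pkl","wb")); o=robot.observe(); print(o["t"],o["tcp_rot"],o["tcp_pos"])
E
```

```text
top [0.44578316 0.02518165 1.03495092] [ 0.05143976 -0.7051659   0.70628337 -0.03547976] [[395.24076932   0.         254.47697531]
 [  0.         395.24076932 195.86003387]
 [  0.           0.           1.        ]] [-0.06987926  0.          0.          0.          0.        ]
side [ 0.43444382 -0.41608119  0.55295386] [-0.37101202  0.91974079 -0.12127956  0.04145152] [[373.11990138   0.         257.66849887]
 [  0.         373.11990138 193.21639554]
 [  0.           0.           1.        ]] [-0.09725474  0.          0.          0.          0.        ]
0.1 [-2.69525155e-04  2.17173832e-01  9.76132376e-01 -1.01958728e-03] [0.28585841 0.61071121 0.22343205]
```

View pics/top0.png

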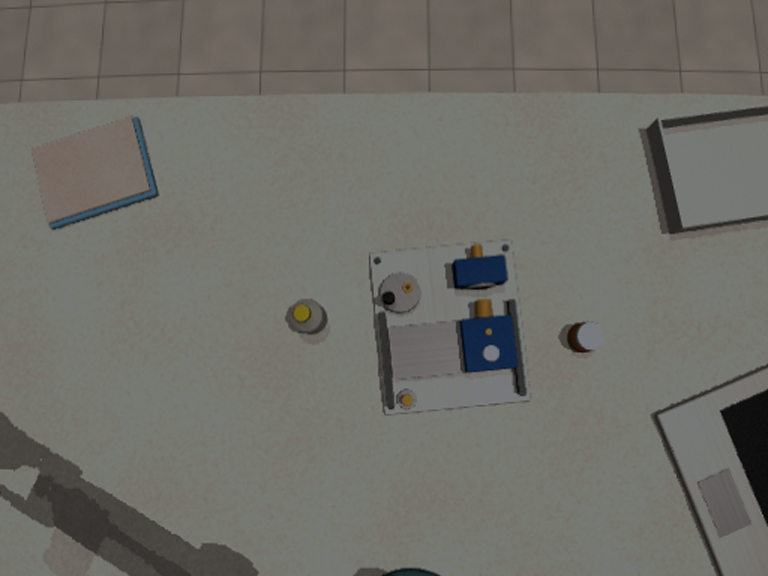

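View pics/side0.png

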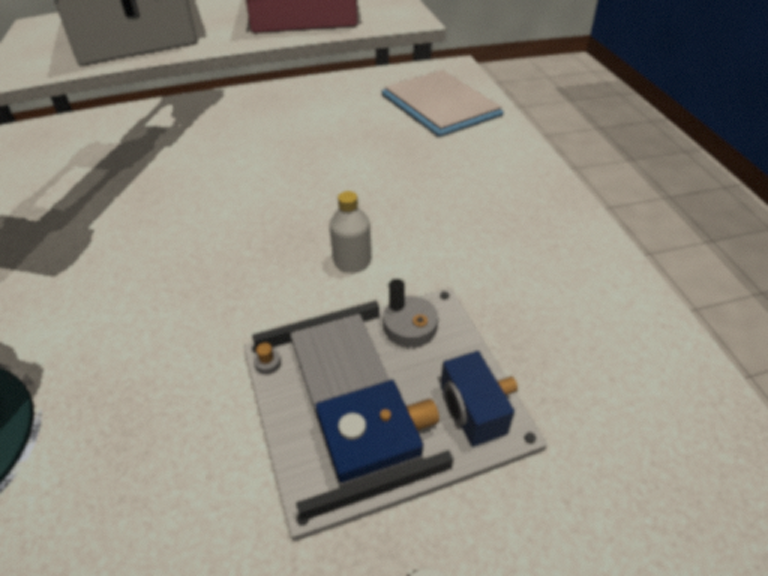

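The top view shows the fixture at about (370–530, 240–415), the cam post at (388, 298), left of and behind the bolt (407, 287), and the slide partly back. The side view agrees. I'll enlarge both for exact readings.

Run:
```python
import pickle,cv2
d=pickle.load(open("cams.pkl","rb"))
for n,(x0,x1,y0,y1,s) in dict(top=(235,365,155,285,4.6),side=(155,375,120,365,2.4)).items():
    im=d[n]["image"][y0:y1,x0:x1,::-1]
    im=cv2.convertScaleAbs(im,alpha=1.6 if n=="top" else 1.1)
    cv2.imwrite(f"pics/{n}c.png",cv2.resize(im,None,fx=s,fy=s,interpolation=cv2.INTER_CUBIC))
```

```text
(no output)
```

View pics/topc.png

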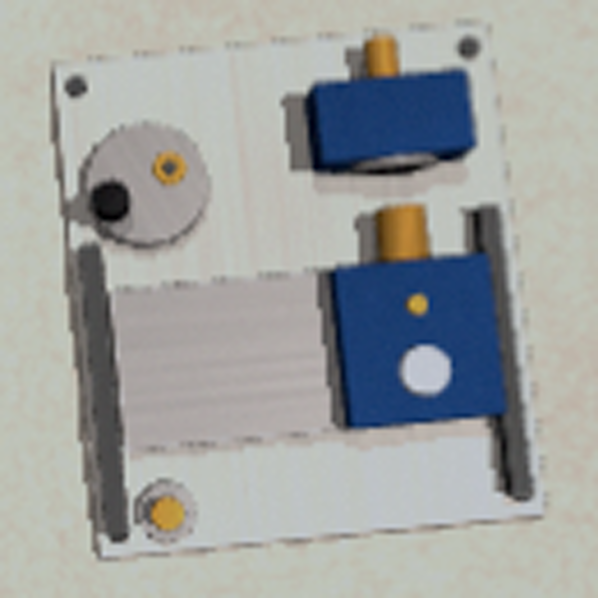

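View pics/sidec.png

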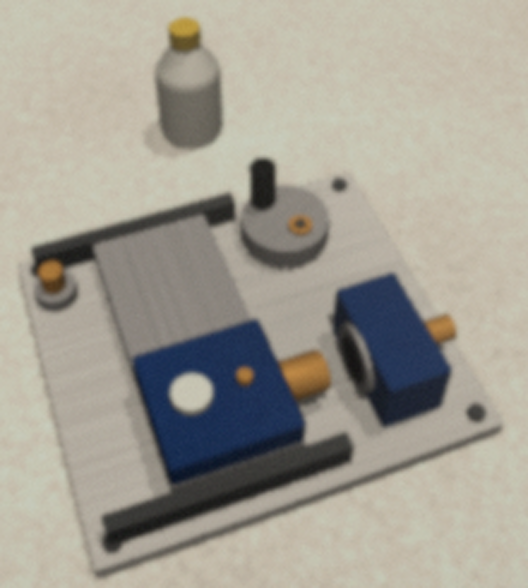

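The top crop shows the plate corners at (52,62), (488,22), (547,517) and (100,560), the bolt at (170,168), the post top at about (111,200), and the head's rear edge from (347,428) to (505,413). In the side crop, the bolt is at (300,224), the post top at (263,165) and the corners at (352,172), (20,264), (503,428) and (98,568). Next I'll fit everything jointly.

```bash
cat > h.py <<'E'
import numpy as np,cv2
from scipy.spatial.transform import Rotation as R
def rot(q): return R.from_quat(np.roll(q,-1)).as_matrix() if np.size(q)==4 else np.array(q)
def project(c,P):
    M=rot(c["rotation"]).T
    return cv2.projectPoints(np.float64(P).reshape(-1,3),cv2.Rodrigues(M)[0],-M@c["xyz"],c["camera_matrix"],np.array(c["dist"]))[0][:,0]
def fix2w(p,xyt):
    c,s=np.cos(xyt[2]),np.sin(xyt[2]); p=np.atleast_2d(p)
    return np.c_[xyt[0]+c*p[:,0]-s*p[:,1],xyt[1]+s*p[:,0]+c*p[:,1],p[:,2]]
def post(a,z,r=.038): return [.055-r*np.cos(a),.065-r*np.sin(a),z]
E
python3 - <<'E'
import pickle; from h import *
from scipy.optimize import least_squares
d=pickle.load(open("cams.pkl","rb"))
def pts(q):  # FL FR RR RL bolt post headRL headRR headFL headFR
    a,s=q[3:5]; xr=-.0
    return [[.125,.125,.015],[.125,-.125,.015],[-.155,-.125,.015],[-.155,.125,.015],[.055,.065,.0425],post(a,.078)]
ob=dict(top=(np.array([[52,62],[488,22],[547,517],[100,560],[170,168],[110,199]]),4.6,[235,155]),
       side=(np.array([[352,172],[503,428],[98,568],[20,264],[300,224],[263,165]]),2.4,[155,120]))
def res(q): return np.concatenate([(project(d[n],fix2w(pts(q),q))-((o+.5)/s-.5+off)).ravel() for n,(o,s,off) in ob.items()])
r=least_squares(res,[.45,.0,0,-1,0],loss="soft_l1")
print(r.x); print(res(r.x).reshape(-1,2).round(1))
np.save("fix.npy",r.x)
# head/other points from top camera at known heights
c=d["top"]
def back(n,p,z):
    c=d[n]; o,s,off=ob[n]; px=(np.array(p)+.5)/s-.5+off
    u=cv2.undistortPoints(np.float64([[px]]),c["camera_matrix"],np.array(c["dist"]))[0,0]
    v=rot(c["rotation"])@[*u,1]; return np.array(c["xyz"])+v*(z-c["xyz"][2])/v[2]
def tofix(w):
    e=w[:2]-r.x[:2]; C,S=np.cos(r.x[2]),np.sin(r.x[2]); return np.round([C*e[0]+S*e[1],-S*e[0]+C*e[1]],4)
for nm,n,p,z in[("headRL","top",(347,428),.061),("headRR","top",(505,413),.061),("headFL","top",(333,270),.061),("headFR","top",(490,252),.061),
 ("headRL s","side",(136,358),.061),("headRR s","side",(172,470),.061),("plug","top",(168,513),.045),("jar","top",((582-352.5)*0,0),.055)]:
    w=back(n,p,z); print(nm,w.round(4),tofix(w))
E
```

```text
[ 0.53128412 -0.06634851  0.09133949 -1.07356854  0.        ]
[[ 0.5  0.4]
 [ 0.4  0.2]
 [ 0.4  0.1]
 [-0.2  0. ]
 [ 0.4  0.1]
 [ 0.8  0.1]
 [-0.4 -0.9]
 [ 1.4 -2.5]
 [-1.3  0.7]
 [-0.4 -0.9]
 [ 0.9 -1.1]
 [ 0.4 -0.1]]
headRL [ 0.4384 -0.0885  0.061 ] [-0.0946 -0.0136]
headRR [ 0.446  -0.1727  0.061 ] [-0.0946 -0.0981]
headFL [ 0.5225 -0.0824  0.061 ] [-0.0102 -0.0151]
headFR [ 0.5319 -0.1668  0.061 ] [-0.0085 -0.1001]
headRL s [ 0.4381 -0.0947  0.061 ] [-0.0954 -0.0197]
headRR s [ 0.445  -0.1761  0.061 ] [-0.0959 -0.1014]
plug [0.393  0.0064 0.045 ] [-0.1311  0.0851]
jar [0.6726 0.0977 0.055 ] [0.1557 0.1505]
```

```bash
cat >> h.py <<'E'
def quat(push):  # tool down, tool -x along world heading `push`
    x=np.array([-np.cos(push),-np.sin(push),0]); z=np.array([0,0,-1.]); y=np.cross(z,x)
    return np.roll(R.from_matrix(np.c_[x,y,z]).as_quat(),1)
def pusher(f,a,z,gap,half=.011):  # TCP pose for pushing post at cam angle a (towards -pi)
    t=np.array([-np.sin(a),np.cos(a),0]); p=np.array(post(a,z))-t*(.010+half+gap)
    return fix2w(p,f)[0],quat(f[2]+np.arctan2(t[1],t[0]))
E
python3 - <<'E'
from h import *; from plant import robot
f=np.load("fix.npy"); a0=f[3]; Z=.067
robot.set_gripper(0.0)
p,q=pusher(f,a0,.18,.015); print(p,q); robot.move_ptp(p,q); print(robot.observe()["joint_positions"],robot.observe()["t"])
p,q=pusher(f,a0,Z,.015); robot.movel(p,q,.1)
f0=np.array(robot.observe()["ft_force"])
for a in np.r_[a0,np.linspace(a0,-np.pi,9)[1:]]:
    p,q=pusher(f,a,Z,0); robot.movel(p,q,.03)
    o=robot.observe(); print(round(a,2),(np.array(o["ft_force"])-f0).round(1),np.linalg.norm(np.array(o["tcp_pos"])-p).round(4),o["t"])
p,q=pusher(f,-np.pi,Z,.02); robot.movel(p,q,.06)
p[2]=.2; robot.movel(p,q,.15)
p,_=pusher(f,-np.pi,.25,.0); 
c=robot.read_camera("top"); s=robot.read_camera("side")
A=cv2.resize(cv2.convertScaleAbs(c["image"][155:285,235:365,::-1],alpha=1.6),(400,400),interpolation=cv2.INTER_CUBIC)
B=cv2.resize(s["image"][165:265,230:330,::-1],(400,400),interpolation=cv2.INTER_CUBIC)
cv2.imwrite("pics/after1.png",np.hstack([A,B])); print(robot.observe()["t"])
E
```

```text
[0.52908705 0.0150171  0.18      ] [ 0.         -0.29005436  0.95701017  0.        ]
[-1.78653023e-02  2.16650467e-02  1.96353830e+00  2.59010846e-04
  1.15613413e+00 -2.17777675e+00] 3.1667
-1.07 [-1.1 -1.3  1.2] 0.0001 5.1
-1.33 [-4.9 -3.8  3.7] 0.0015 5.625
-1.59 [-6.4 -2.   3.6] 0.0019 6.15
-1.85 [-6.1 -1.6  2.7] 0.0019 6.675
-2.11 [-5.8 -0.7  3.4] 0.0021 7.2
-2.37 [-5.1  0.9  2.4] 0.0022 7.725
-2.62 [-7.3  1.3  2.1] 0.0022 8.25
-2.88 [-6.   3.5  2. ] 0.0022 8.775
-3.14 [-4.8  3.3  1.5] 0.0022 9.3
10.9167
```

View pics/after1.png

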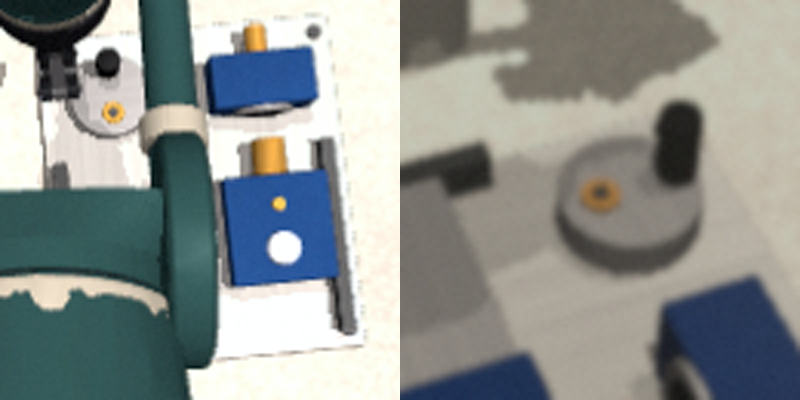

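The cam turned. In the right panel (side view) the post top is at (681,110) and the bolt at (600,193). In the left panel (top view) the post top is at about (107,61) and the bolt at (113,112). I'll estimate the angle from these.

Run:
```python
import pickle; from h import *
d=pickle.load(open("cams.pkl","rb")); f=np.load("fix.npy")
ob=dict(top=([113,112],[107,61],400/130,[235,155]),side=([200,193],[281,110],4,[230,165]))
for n,(b,p,s,off) in ob.items():
    m=(np.array(p)-b)/s
    for a in(-2.85,-2.95,-3.05,-3.14,-3.24):
        u=project(d[n],fix2w([[.055,.065,.0425],post(a,.078)],f)); print(n,a,(u[1]-u[0]-m).round(2), ((u[0]-off)*s).round(0))
```

```text
top -2.85 [-3.61  0.43] [114. 112.]
top -2.95 [-2.15 -0.08] [114. 112.]
top -3.05 [-0.65 -0.44] [114. 112.]
top -3.14 [ 0.73 -0.63] [114. 112.]
top -3.24 [ 2.28 -0.7 ] [114. 112.]
side -2.85 [-3.08 -2.11] [202. 188.]
side -2.95 [-1.76 -0.85] [202. 188.]
side -3.05 [-0.61  0.49] [202. 188.]
side -3.14 [0.28 1.77] [202. 188.]
side -3.24 [1.08 3.25] [202. 188.]
```

Both views put the cam at about -3.07, short by the 2.2 mm servo lag. I'll push it about 2.5 mm further, then look again from a clear position behind the slide.

Run:
```python
from h import *; from plant import robot
f=np.load("fix.npy"); Z=.067
p,q=pusher(f,-np.pi,Z,.02); robot.movel(p,q,.15)
p,q=pusher(f,-np.pi,Z,.004); robot.movel(p,q,.05)
p,q=pusher(f,-np.pi,Z,-.0028); robot.movel(p,q,.02); robot.dwell(.3)
o=robot.observe(); print(np.array(o["tcp_pos"])-p,o["ft_force"])
p,q=pusher(f,-np.pi,Z,.02); robot.movel(p,q,.06)
p[2]=.2; robot.movel(p,q,.2)
robot.move_ptp(fix2w([-.13,-.03,.2],f)[0],quat(f[2]))
c=robot.read_camera("top"); s=robot.read_camera("side")
A=cv2.resize(cv2.convertScaleAbs(c["image"][160:220,240:300,::-1],alpha=1.6),(400,400),interpolation=cv2.INTER_CUBIC)
B=cv2.resize(s["image"][180:240,255:315,::-1],(400,400),interpolation=cv2.INTER_CUBIC)
cv2.imwrite("pics/after2.png",np.hstack([A,B])); o=robot.observe(); print(o["t"],o["tcp_pos"],o["joint_positions"])
```

```text
[3.32681927e-04 1.55562684e-03 2.34824842e-05] [ 0.41574473  5.57170915 -0.02262276]
16.3417 [ 0.40484752 -0.10795503  0.19988998] [-3.20111689e-01 -2.21471473e-01  2.14535712e+00  7.05740797e-05
  1.21789285e+00 -1.98231036e+00]
```

View pics/after2.png

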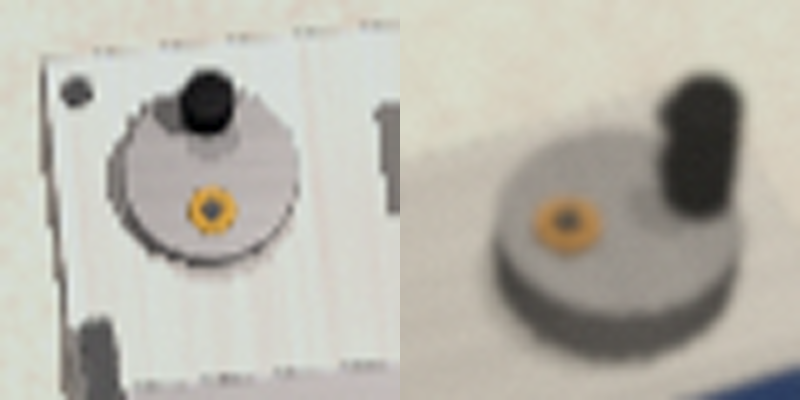

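The top panel shows the bolt at (213,210), the post top at (207,102) and the disc centred near (211,173). In the side panel the bolt is at (168,221) and the post top at about (307,98), panel-relative.

Run:
```python
import pickle; from h import *
d=pickle.load(open("cams.pkl","rb")); f=np.load("fix.npy")
ob=dict(top=([213,210],[207,102],[211,173],400/60,[240,160]),side=([168,221],[307,98],[221,222],400/60,[255,180]))
for n,(b,p,dc,s,off) in ob.items():
    for a in(-3.0,-3.07,-3.14,-3.21,-3.28):
        u=project(d[n],fix2w([[.055,.065,.0425],post(a,.078),post(a,.038,.015),post(a,.038)],f)); u=(u-u[0])*s
        print(n,a,(u[1]-(np.array(p)-b)).round(1),(u[2]-(np.array(dc)-b)).round(1))
```

```text
top -3.0 [-16.4  -4.3] [-7.5  0.8]
top -3.07 [-9.3 -5.8] [-4.8  0.2]
top -3.14 [-2.1 -6.7] [-2.1 -0.1]
top -3.21 [ 5.1 -7.1] [ 0.6 -0.3]
top -3.28 [12.3 -7.1] [ 3.4 -0.3]
side -3.0 [-11.7 -16.6] [ -6.4 -10.1]
side -3.07 [ -6.7 -10.2] [-4.5 -7.6]
side -3.14 [-2.1 -3.5] [-2.9 -4.9]
side -3.21 [1.7 3.4] [-1.5 -2.2]
side -3.28 [ 5.  10.4] [-0.4  0.6]
```

The cam is at about -3.16, which is the low point within measuring error. Now I'll push the slide.

Run:
```python
from h import *; from plant import robot
f=np.load("fix.npy"); q=quat(f[2]); Z=.044
W=lambda x,z=Z: fix2w([x,-.03,z],f)[0]
fx=lambda: (lambda o:((np.array(o["tcp_pos"])[:2]-f[:2])@[np.cos(f[2]),np.sin(f[2])],np.array(o["ft_force"]).round(1),o["t"]))(robot.observe())
robot.movel(W(-.125),q,.12); 
print(fx())
print(robot.movel(W(-.112),q,.03,force_limit=8),fx())
print(robot.movel(W(-.080),q,.03,force_limit=18),fx())
print(robot.movel(W(-.045),q,.02,force_limit=18),fx())
robot.dwell(.3); print(fx())
s=robot.read_camera("side"); c=robot.read_camera("top")
B=cv2.resize(s["image"][140:340,190:390,::-1],(500,500),interpolation=cv2.INTER_CUBIC)
A=cv2.resize(cv2.convertScaleAbs(c["image"][160:250,240:294,::-1],alpha=1.6),(300,500),interpolation=cv2.INTER_CUBIC)
cv2.imwrite("pics/after3.png",np.hstack([A,B]))
```

```text
(np.float64(-0.1242951646483305), array([-0.2,  0.2,  0.3]), 17.7917)
False (np.float64(-0.1119727726773011), array([ 0.1,  0.2, -0. ]), 18.375)
False (np.float64(-0.07992610421124634), array([-2.2,  0.2, -0.8]), 19.5917)
True (np.float64(-0.06520642237941404), array([1. , 0.1, 0.3]), 20.575)
(np.float64(-0.06807270081161737), array([0.1, 0.8, 0.3]), 20.875)
```

View pics/after3.png

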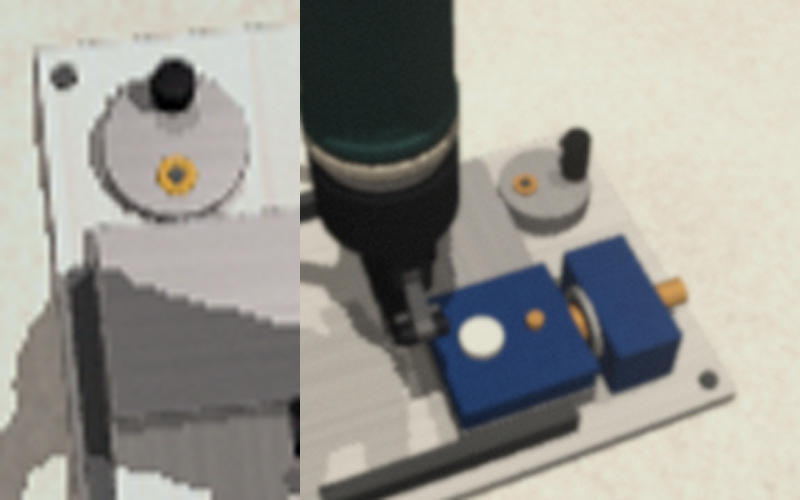

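The nozzle is inside the port, and the slide front is at the cam's low side (row ~222 against a cam edge at ~215). I'll press once more, more firmly, to confirm the stop, then retreat and look.

Run:
```python
from h import *; from plant import robot
f=np.load("fix.npy"); q=quat(f[2]); Z=.044
W=lambda x,z=Z: fix2w([x,-.03,z],f)[0]
fx=lambda: (lambda o:((np.array(o["tcp_pos"])[:2]-f[:2])@[np.cos(f[2]),np.sin(f[2])],np.array(o["ft_force"]).round(1),o["t"]))(robot.observe())
print(robot.movel(W(-.050),q,.01,force_limit=28),fx())
robot.movel(W(-.100),q,.06); robot.movel(W(-.110,.25),q,.2)
robot.move_ptp([.30,.42,.3],quat(f[2]+.9)); print(fx())
s=robot.read_camera("side"); c=robot.read_camera("top")
A=cv2.resize(cv2.convertScaleAbs(c["image"][155:285,185:405,::-1],alpha=1.6),(440,260),interpolation=cv2.INTER_CUBIC)
A=np.vstack([A,cv2.resize(cv2.convertScaleAbs(c["image"][160:220,240:340,::-1],alpha=1.6),(440,264),interpolation=cv2.INTER_CUBIC)])
B=cv2.resize(s["image"][160:300,250:345,::-1],(355,524),interpolation=cv2.INTER_CUBIC)
cv2.imwrite("pics/after4.png",np.hstack([A,B]))
```

```text
True (np.float64(-0.06550566613556408), array([-0.2,  0. ,  0. ]), 22.125)
(np.float64(-0.18547176226552042), array([-0.6, -1.4,  0.2]), 25.9833)
```

View pics/after4.png

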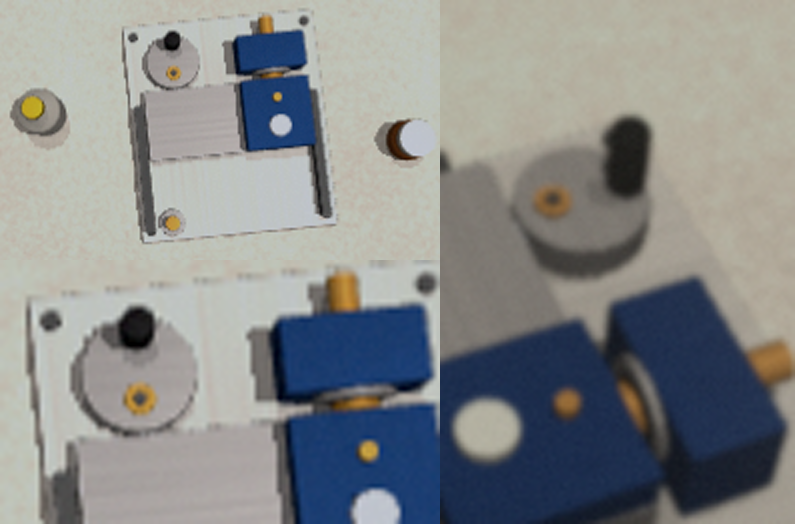

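The slide stalls at the same place at 18 N and at 28 N. Its front is at about x +33 mm, 2–3 mm short of the cam's low side, so it is on its stop. The nozzle is in the port, the post at (137,327) still points straight forward of the bolt (140,398), and the bottle, jar and plug haven't moved. The arm is clear.

```bash
python3 -c "
from plant import robot
print(robot.job_done(),robot.observe()['t'])"
```

```text
the job is handed in; nothing more can be done
the job is handed in; nothing more can be done
```

The job is handed in: the cam is at its low point (about -3.16 rad by camera, within a few hundredths of -π), the slide is fully home on its stop with the nozzle docked in the port, the bottle, jar and plug stand where they were, and the arm is clear (about 26 s used).

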